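Line up shell bangles by size on the counter display

TASK

Set out the four white shell bangles on the row of felt pads in order of size, one flat and centred on each pad, with the smallest on the pad nearest the bell and the largest at the far end. Leave the blue dish where it stands.

Things in the scene. Friction and masses are not known exactly. Their poses are not given: they have to be found in the camera images.
- bangle_child: the smallest of four white shell bangles: plain round ring lying flat, 60 mm outside diameter, 44 mm inside diameter, wall 8 mm thick, 14 mm high, loose, 35 to 110 g; origin on the ring's axis at the underside, z up along the axis
- bangle_small: the second smallest of four white shell bangles: plain round ring lying flat, 70 mm outside diameter, 54 mm inside diameter, wall 8 mm thick, 14 mm high, loose, 35 to 110 g; origin on the ring's axis at the underside, z up along the axis
- bangle_medium: the second largest of four white shell bangles: plain round ring lying flat, 80 mm outside diameter, 64 mm inside diameter, wall 8 mm thick, 14 mm high, loose, 35 to 110 g; origin on the ring's axis at the underside, z up along the axis
- bangle_large: the largest of four white shell bangles: plain round ring lying flat, 90 mm outside diameter, 74 mm inside diameter, wall 8 mm thick, 14 mm high, loose, 35 to 110 g; origin on the ring's axis at the underside, z up along the axis
- pad_1: round blue felt pad, 92 mm diameter, 4 mm thick, fixed on a dark wooden board (10 mm thick, 110 x 410 mm), the leftmost of a straight row of four spaced 100 mm as the robot sees it (+y is left); origin at the centre of its underside; its top is 4 mm above the origin, 14 mm above the counter; y points left along the row, x across it away from the robot
- pad_2: round blue felt pad, 92 mm diameter, 4 mm thick, fixed on a dark wooden board (10 mm thick, 110 x 410 mm), the second from the left of a straight row of four spaced 100 mm as the robot sees it (+y is left); origin at the centre of its underside; its top is 4 mm above the origin, 14 mm above the counter; y points left along the row, x across it away from the robot
- pad_3: round blue felt pad, 92 mm diameter, 4 mm thick, fixed on a dark wooden board (10 mm thick, 110 x 410 mm), the third from the left of a straight row of four spaced 100 mm as the robot sees it (+y is left); origin at the centre of its underside; its top is 4 mm above the origin, 14 mm above the counter; y points left along the row, x across it away from the robot
- pad_4: round blue felt pad, 92 mm diameter, 4 mm thick, fixed on a dark wooden board (10 mm thick, 110 x 410 mm), the rightmost of a straight row of four spaced 100 mm as the robot sees it (+y is left); origin at the centre of its underside; its top is 4 mm above the origin, 14 mm above the counter; y points left along the row, x across it away from the robot
- bell: chrome push-button counter bell with a round black foot of 82 mm diameter, 53 mm high, fixed on the counter beyond one end of the pad row (left or right, it changes); origin at the centre of its underside. A square wooden coin well with a clear flap (110 mm wide, about 40 mm high, with a small steel knob on the flap) stands beyond the other end
- dish: small round cobalt-blue ceramic dish, 84 mm across the rim, 32 mm high, loose, standing among the bangles; origin at the centre of its underside. It stays where it is. (A stack of silver bangles round a dark wooden post, 82 mm across the foot and 46 mm high, also stands among the shell bangles and is not part of the job.)
Mind the look-alikes: they are no part of the job. Leave any orange look-alike of the bangle_child alone.

How it is judged:
By the outcome, as a careful person would: the job done as asked, in the order asked, and still so for the second after the job is handed in, with the robot touching nothing.
It also fails if it takes over 96 s, if anything falls off the work surface, if the arm or the gripper's body presses on something with over 40 N, if the wrist force passes 120 N, or if a joint passes its speed limit or range.

ROBOT

A 7-joint arm with a two-finger parallel gripper is mounted at the origin on the work surface. World frame = base frame: x ahead of the robot, y to its left, z up, the work surface at z = 0. Lengths are in m, angles in rad, forces in N, time in s.
With the tool pointing down it reaches from about 0.4 to 0.85 m from the base axis. Payload 10.4 kg.
Tool frame: the origin (TCP) lies between the finger pads; the fingertips stand r.nose_length ahead of it and the grasp point (between the pads) lies 6 mm ahead of it (r.nose_length is the distance from the TCP to the fingertips, in m); z points along the fingers, x is the direction in which the jaws open and shut, and the axes are right-handed (so a half turn about z gives the same grasp; the last joint's range is limited). The gripper opens to 87 mm and grips with 3 to 60 N. Pads are 19 mm wide; open, the fingers measure 117 mm over their backs; the gripper's body (75 mm by 190 mm) begins 51 mm behind the grasp point.
Start: joints at [-1.284, 0.332, -0.065, 1.46, 0.022, 1.35, -0.088], TCP at [0.191, 0.595, 0.248] pointing down, gripper open.
Joint ranges: [-2.6, 2.6], [-0.5, 2.12], [-1.47, 1.34], [0.16, 2.42], [-1.27, 4.41], [0.06, 2.06], [-2.6, 2.6]. Speed limits (rad/s): [2.22, 2.22, 2.79, 2.79, 3.14, 3.14, 3.14].

INTERFACE

Orientations are given as a unit quaternion [x, y, z, w].
In Python, from bench import r gives the robot as it stands. The module is installed in compiled form; this text tells all that it offers.
- The arm moves only by the shell command python3 -m creep 'ROWS' [OPENING] [FORCE]. ROWS is JSON, a list of rows, each an object of numbers: "x", "y", "z": the shift along the world's x, y, z in m; "spin": the turn about the world's z in degrees. In form: [{"x": .., "y": .., "z": .., "spin": ..}, ...]. A call has 1 to 12 rows; each row is the pose to reach, as a shift and turn from the pose commanded when the call began; what a row does not reach only later rows make up. A row lasts 1/8 s, in which the tool goes at most 62.5 mm and 10.7 degrees, less where a joint would pass 70% of its speed; a pose out of reach is approached as far as the arm can. A call with a gripper value outside its range is refused whole. OPENING is the finger opening in m, from 0 to 0.087, set as the call begins (- or left out, the last holds). The fingers move at their own pace and stop on an object; FORCE is the grip in N (left out, the last holds). Time passes only in rows, so rows that repeat a pose let the fingers close. It gives the time, the measured TCP pose, the force and the opening at its end, in the units of the state.
- r.read_state(): the state, without advancing time (a new reading comes with each control period).
- r.camera(name): name is "scene" or "top" or "wrist"; returns a dict with "pixels" (400x640x3 uint8, blue, green, red), "z_map" (400x640 float32, m along the optical axis (not along the pixel's ray), 0 where there is no reading), "K" (3x3 intrinsics, pixels), "k1" (the pictures are not rectified: a ray, as slopes to the right and down, at radius r is drawn at 1 + k1 r^2 times it, then the intrinsics apply), "R" (3x3) and "t" (3): a world point X has camera coordinates R X + t. Camera axes: x right, y down, z forward; pixel columns grow to the right and rows downward; lengths in m; the calibration is good to about 2 mm. A picture is of the moment at which its call begins.
- r.close_job(): hands the job in, once; it reports no verdict.
The state is a dict: "time": time; "joint_positions": joint angles; "joint_vel": joint speeds; "joint_torque": joint torques, N m; "ee_pos": TCP position; "eef_rot": TCP orientation; "ft_force": force on the tool from outside, world axes, zero at the start; "torque": the same for the moment, N m; "width": finger opening in m.
Only numpy, scipy, OpenCV 4.12 (cv2) and the standard library are available. Lean on these libraries where they do the work, as an engineer would, in place of code of your own. Each camera call takes 0.05 s, during which the arm holds its last target. There are 200 camera calls.

## Working session

There is one attempt and no reset: what is moved stays moved. The work goes in short steps, Python scripts to look and compute and a shell command to move; the robot and the scene stay as the last step left them, time stands still between calls to the robot, and variables do not carry over. Pictures are saved under pics/ and viewed, about 12 in all and at most 16, crops included, and the job is handed in when it is done.

```bash
mkdir -p pics
cat > h.py <<'E'
import numpy as np, cv2
from bench import r
def snap(n,f):
    c=r.camera(n); cv2.imwrite('pics/'+f,c['pixels']); np.savez('pics/'+f+'.npz',**c); return c
def ray(c,uv,z):
    K=c['K'];uv=np.atleast_2d(uv).astype(float)
    d=np.c_[(uv[:,0]-K[0,2])/K[0,0],(uv[:,1]-K[1,2])/K[1,1]];s=d.copy()
    for _ in range(20): s=d/(1+c['k1']*(s**2).sum(1,keepdims=True))
    D=np.c_[s,np.ones(len(s))]@c['R']; o=-c['R'].T@c['t']
    return o+D*((z-o[2])/D[:,2])[:,None]
E
python3 - <<'E'
from h import *
s=r.read_state(); print(s,r.nose_length)
a=snap('top','top1.png');b=snap('scene','scene1.png')
print(a['k1'],a['K'],-a['R'].T@a['t'])
E
```

```text
{'time': 0.0, 'joint_positions': array([-1.28360773,  0.33289479, -0.06469652,  1.46097219,  0.02157466,
        1.34990637, -0.08850226]), 'joint_vel': array([-3.14898069e-04,  3.90315289e-04,  1.07465910e-03,  3.99857008e-04,
       -7.13672158e-05, -6.12244333e-04, -3.98650288e-04]), 'joint_torque': array([ 1.29837159e-05, -6.23242450e+01,  2.46074237e-02, -3.89914441e+01,
       -6.13384880e-02,  3.96232784e-02,  1.15737930e-04]), 'ee_pos': array([0.1904227 , 0.59489727, 0.24672486]), 'eef_rot': array([ 8.07727232e-01,  5.89555906e-01, -5.86306482e-04,  4.56703611e-04]), 'ft_force': array([-0.36495313, -0.55750738,  0.52575658]), 'torque': array([-0.02207286, -0.02114154,  0.01521582]), 'width': 0.08711496740374372} 0.025
-0.0474529688504988 [[378.69253098   0.         321.44668748]
 [  0.         378.69253098 195.61352048]
 [  0.           0.           1.        ]] [0.25337056 0.06567213 1.04842236]
```

View pics/top1.png

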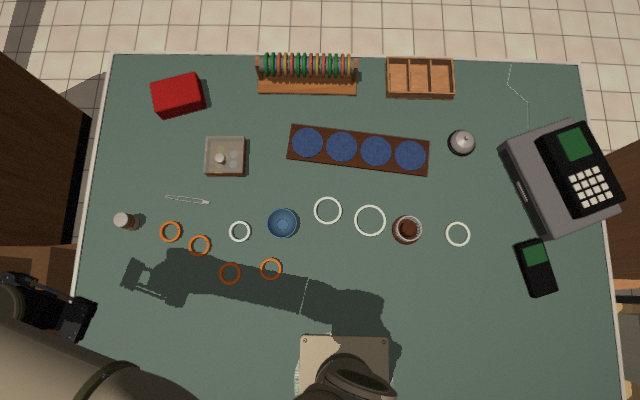

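View pics/scene1.png

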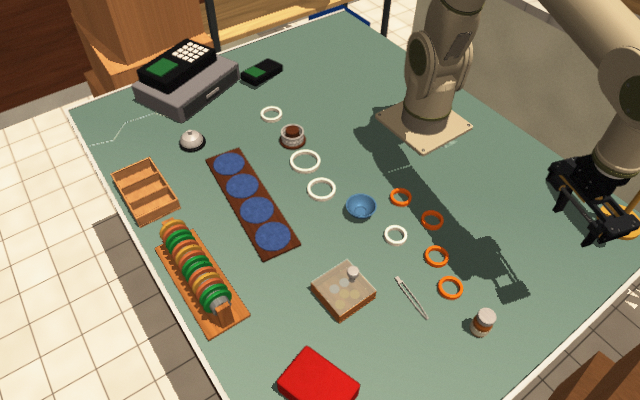

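The top view shows white rings at about (240,231), (327,210), (370,220) and (458,234). The pads run from (307,142) to (410,155). The bell is on the right at (461,142), so the smallest bangle goes on pad_4.

```bash
cat > m.py <<'E'
from h import *
def rings(c,zz=0.014):
    p=c['pixels'].astype(int);m=((p.min(2)>165)&(p.max(2)-p.min(2)<50)).astype(np.uint8)
    out=[]
    for k in cv2.findContours(m,cv2.RETR_EXTERNAL,cv2.CHAIN_APPROX_NONE)[0]:
        if len(k)<30: continue
        w=ray(c,k[:,0,:],zz)[:,:2]
        (x,y),R=cv2.minEnclosingCircle((w*1000).astype(np.float32))
        A=np.c_[2*w,np.ones(len(w))];s=np.linalg.lstsq(A,(w**2).sum(1),rcond=None)[0];f=np.sqrt(s[2]+s[0]**2+s[1]**2)
        res=np.std(np.hypot(*(w-s[:2]).T)-f)
        if .02<f<.06 and res<.004: out.append((k[:,0].mean(0).round(),s[:2].round(4),'fitD',round(2*f,4),'encl',round(x),round(y),round(2*R,1),round(res,4)))
    return out
def pads(c):
    p=c['pixels'].astype(int);m=((p[...,0]>p[...,2]+30)&(p[...,0]>p[...,1]+18)).astype(np.uint8)
    m=cv2.morphologyEx(m,cv2.MORPH_OPEN,np.ones((3,3)))
    for k in cv2.findContours(m,cv2.RETR_EXTERNAL,cv2.CHAIN_APPROX_NONE)[0]:
        if len(k)<30: continue
        w=ray(c,k[:,0,:],.014)[:,:2];(x,y),R=cv2.minEnclosingCircle((w*1000).astype(np.float32))
        print('blue',k[:,0].mean(0).round(),w.mean(0).round(4),'encl',round(x),round(y),round(2*R,1))
E
python3 - <<'E'
from m import *
for f in ['top1.png','scene1.png']:
    c=dict(np.load('pics/'+f+'.npz'));print(f)
    for q in rings(c):print(*q)
    pads(c)
E
```

```text
top1.png
[458. 234.] [ 0.3903 -0.3096] fitD 0.0647 encl 390 -310 67.2 0.0007
[239. 231.] [0.3836 0.2927] fitD 0.0552 encl 384 293 57.3 0.0007
[370. 220.] [ 0.423  -0.0664] fitD 0.085 encl 423 -67 87.6 0.0007
[327. 210.] [0.4484 0.0515] fitD 0.0745 encl 448 51 77.0 0.0008
blue [283. 221.] [0.4133 0.1731] encl 413 171 56.6
blue [410. 155.] [ 0.6143 -0.1833] encl 614 -183 89.1
blue [375. 151.] [ 0.6252 -0.0842] encl 626 -84 89.5
blue [341. 146.] [0.6361 0.0149] encl 636 14 89.6
blue [307. 142.] [0.6478 0.1138] encl 648 114 89.7
scene1.png
[396. 234.] [0.3824 0.2923] fitD 0.0579 encl 382 293 61.1 0.0009
[321. 188.] [0.4467 0.0503] fitD 0.0785 encl 446 51 82.5 0.001
[305. 160.] [ 0.4213 -0.0679] fitD 0.0884 encl 421 -67 92.6 0.0011
[271. 113.] [ 0.3886 -0.3114] fitD 0.0675 encl 388 -311 72.0 0.0011
blue [272. 236.] [0.6469 0.114 ] encl 647 113 90.9
blue [256. 210.] [0.6365 0.0145] encl 636 14 90.5
blue [360. 205.] [0.3965 0.1641] encl 396 164 85.2
blue [242. 186.] [ 0.6256 -0.0842] encl 625 -85 90.4
blue [228. 164.] [ 0.6151 -0.1841] encl 615 -184 90.5
blue [357.  16.] [-0.2439 -0.6516] encl -244 -653 140.8
blue [326.  12.] [-0.1582 -0.7544] encl -160 -756 187.6
```

Both views agree within 2 mm and the sizes match:

| Bangle | Position (x, y) | Pad | Pad position (x, y) |
|---|---|---|---|
| child | (.383, .2925) | p4 | (.615, -.184) |
| small | (.389, -.3105) | p3 | (.6254, -.084) |
| medium | (.4475, .051) | p2 | (.636, .0145) |
| large | (.422, -.067) | p1 | (.647, .114) |

The jaws will open across the row, at yaw -6.2°. I'll start with the child.

```bash
python3 -m creep '[{"x":0.03,"y":-0.04,"z":-0.01,"spin":-10},{"x":0.06,"y":-0.08,"z":-0.02,"spin":-20},{"x":0.09,"y":-0.12,"z":-0.04,"spin":-30},{"x":0.12,"y":-0.16,"z":-0.06,"spin":-40},{"x":0.14,"y":-0.2,"z":-0.08,"spin":-50},{"x":0.16,"y":-0.24,"z":-0.1,"spin":-60},{"x":0.18,"y":-0.28,"z":-0.12,"spin":-70},{"x":0.192,"y":-0.302,"z":-0.128,"spin":-78.4},{"x":0.192,"y":-0.302,"z":-0.128,"spin":-78.4},{"x":0.192,"y":-0.302,"z":-0.128,"spin":-78.4},{"x":0.192,"y":-0.302,"z":-0.128,"spin":-78.4}]' 0.087 20
python3 -c "
from h import *
snap('wrist','w1.png');print(r.read_state())"
```

```text
time: 1.48
ee_pos: [0.3821, 0.2944, 0.1198]
eef_rot: [0.999, -0.052, 0.0, -0.0]
ft_force: [-0.2, -0.3, 0.6]
width: 0.0869
{'time': 1.525, 'joint_positions': array([-0.99571498,  0.13380875,  0.26219011,  1.99373957, -0.0407564 ,
        1.01839528, -0.81920732]), 'joint_vel': array([ 0.00135043, -0.00038771,  0.00482986,  0.00393268, -0.00022328,
        0.00127278, -0.00291745]), 'joint_torque': array([ 1.16461515e-01, -4.15789640e+01,  1.65140156e+00, -3.40583396e+01,
       -5.24882774e-02, -2.78428243e-02,  1.72956975e-02]), 'ee_pos': array([0.38217172, 0.29423253, 0.11981787]), 'eef_rot': array([ 9.98626889e-01, -5.23856945e-02,  1.53333474e-04, -2.29135118e-04]), 'ft_force': array([-0.50035614,  0.11769739, -0.20595483]), 'torque': array([-0.17009599,  0.05712437, -0.0188942 ]), 'width': 0.08683387244317099}
```

View pics/w1.png

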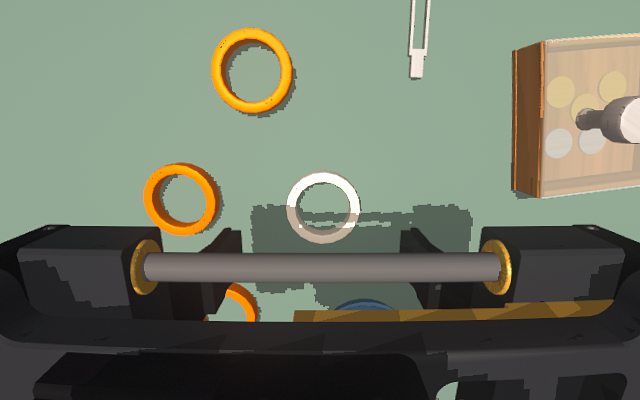

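The wrist view shows the child ring at (323,207), centred between the fingers, which mid-point at about 321. The orange rings stay clear of the fingers, so I'll descend and grip.

```bash
python3 -m creep '[{"z":-0.03},{"z":-0.06},{"z":-0.08},{"z":-0.092},{"z":-0.092},{"z":-0.092}]' 0.087 20
python3 -m creep '[{"z":0},{"z":0},{"z":0},{"z":0},{"z":0},{"z":0}]' 0.04 20
```

```text
invalid input at $[0]: expected keys x, y, z, spin
invalid input at $[0]: expected keys x, y, z, spin
```

```bash
python3 -m creep '[{"x":0,"y":0,"z":-0.03,"spin":0},{"x":0,"y":0,"z":-0.06,"spin":0},{"x":0,"y":0,"z":-0.08,"spin":0},{"x":0,"y":0,"z":-0.092,"spin":0},{"x":0,"y":0,"z":-0.092,"spin":0},{"x":0,"y":0,"z":-0.092,"spin":0}]' 0.087 20
python3 -m creep '[{"x":0,"y":0,"z":0,"spin":0},{"x":0,"y":0,"z":0,"spin":0},{"x":0,"y":0,"z":0,"spin":0},{"x":0,"y":0,"z":0,"spin":0},{"x":0,"y":0,"z":0,"spin":0},{"x":0,"y":0,"z":0,"spin":0}]' 0.04 20
```

```text
time: 2.28
ee_pos: [0.3829, 0.2938, 0.0283]
eef_rot: [0.999, -0.053, 0.0, -0.0]
ft_force: [0.9, -0.8, 0.7]
width: 0.0867
time: 3.02
ee_pos: [0.3826, 0.2933, 0.0277]
eef_rot: [0.999, -0.054, 0.0, -0.0]
ft_force: [-0.8, -0.5, 3.8]
width: 0.0583
```

Gripped at 58 mm. Lifting and carrying to pad_4.

```bash
python3 -m creep '[{"x":0,"y":0,"z":0.03,"spin":0},{"x":0,"y":0,"z":0.07,"spin":0},{"x":0.02,"y":-0.04,"z":0.1,"spin":0},{"x":0.045,"y":-0.09,"z":0.1,"spin":0},{"x":0.07,"y":-0.145,"z":0.1,"spin":0},{"x":0.095,"y":-0.2,"z":0.1,"spin":0},{"x":0.12,"y":-0.255,"z":0.1,"spin":0},{"x":0.145,"y":-0.31,"z":0.1,"spin":0},{"x":0.17,"y":-0.365,"z":0.1,"spin":0},{"x":0.2,"y":-0.42,"z":0.1,"spin":0},{"x":0.22,"y":-0.46,"z":0.1,"spin":0},{"x":0.232,"y":-0.476,"z":0.1,"spin":0}]'
python3 -m creep '[{"x":0,"y":0,"z":0,"spin":0},{"x":0,"y":0,"z":0,"spin":0},{"x":0,"y":0,"z":0,"spin":0},{"x":0,"y":0,"z":0,"spin":0}]'
python3 -c "
from h import *
snap('wrist','w2.png');print(r.read_state()['ee_pos'])"
```

```text
time: 4.53
ee_pos: [0.6145, -0.1861, 0.127]
eef_rot: [0.998, -0.055, -0.0, 0.001]
ft_force: [0.0, -0.3, -0.3]
width: 0.0584
time: 5.03
ee_pos: [0.6145, -0.1818, 0.1278]
eef_rot: [0.999, -0.053, 0.0, -0.0]
ft_force: [1.0, -0.1, -0.5]
width: 0.0581
[ 0.61454274 -0.1819858   0.12777223]
```

View pics/w2.png

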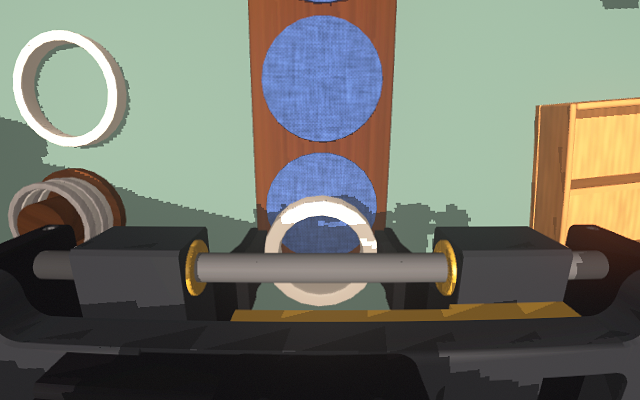

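The child hangs flat at (320,250), in line with the row. Lowering to just above the felt and releasing.

```bash
python3 -m creep '[{"x":0,"y":-0.001,"z":-0.03,"spin":0},{"x":0,"y":-0.001,"z":-0.06,"spin":0},{"x":0,"y":-0.001,"z":-0.075,"spin":0},{"x":0,"y":-0.001,"z":-0.082,"spin":0},{"x":0,"y":-0.001,"z":-0.0855,"spin":0},{"x":0,"y":-0.001,"z":-0.0855,"spin":0},{"x":0,"y":-0.001,"z":-0.0855,"spin":0}]'
python3 -m creep '[{"x":0,"y":0,"z":0,"spin":0},{"x":0,"y":0,"z":0,"spin":0},{"x":0,"y":0,"z":0,"spin":0},{"x":0,"y":0,"z":0.03,"spin":0},{"x":0,"y":0,"z":0.07,"spin":0},{"x":0,"y":0,"z":0.085,"spin":0},{"x":0,"y":0,"z":0.085,"spin":0}]' 0.08
```

```text
time: 5.95
ee_pos: [0.6149, -0.1839, 0.0428]
eef_rot: [0.999, -0.054, 0.001, 0.0]
ft_force: [-0.1, -0.1, -1.0]
width: 0.0582
time: 6.82
ee_pos: [0.615, -0.1838, 0.1277]
eef_rot: [0.999, -0.054, 0.001, -0.0]
ft_force: [-0.5, 0.4, -0.6]
width: 0.0801
```

```bash
python3 -m creep '[{"x":-0.05,"y":-0.028,"z":0,"spin":0},{"x":-0.1,"y":-0.056,"z":0,"spin":0},{"x":-0.15,"y":-0.084,"z":0,"spin":0},{"x":-0.2,"y":-0.112,"z":0,"spin":0},{"x":-0.226,"y":-0.127,"z":0,"spin":0},{"x":-0.226,"y":-0.127,"z":0,"spin":0},{"x":-0.226,"y":-0.127,"z":-0.03,"spin":0},{"x":-0.226,"y":-0.127,"z":-0.05,"spin":0},{"x":-0.226,"y":-0.127,"z":-0.06,"spin":0},{"x":-0.226,"y":-0.127,"z":-0.06,"spin":0},{"x":-0.226,"y":-0.127,"z":-0.06,"spin":0}]' 0.087
python3 - <<'E'
from m import *
c=snap('top','top2.png');snap('wrist','w3.png');print(r.read_state()['ee_pos'])
for q in rings(c,.028)+rings(c):print(*q)
E
```

```text
time: 8.2
ee_pos: [0.389, -0.3108, 0.0676]
eef_rot: [0.999, -0.054, 0.0, 0.0]
ft_force: [0.5, 0.3, 0.3]
width: 0.0869
[ 0.38900987 -0.3109152   0.06770309]
[449. 229.] [ 0.39   -0.3019] fitD 0.056 encl 399 -287 48.1 0.0016
[370. 220.] [ 0.4207 -0.0647] fitD 0.0838 encl 421 -65 86.4 0.0007
[327. 210.] [0.4458 0.0517] fitD 0.0736 encl 446 52 75.9 0.0008
[411. 154.] [ 0.6147 -0.1829] fitD 0.0535 encl 615 -183 56.6 0.0009
[449. 229.] [ 0.3919 -0.307 ] fitD 0.0568 encl 401 -292 48.8 0.0016
[370. 220.] [ 0.423  -0.0665] fitD 0.085 encl 423 -67 87.6 0.0007
[327. 210.] [0.4484 0.0515] fitD 0.0746 encl 448 51 77.0 0.0008
[411. 154.] [ 0.6196 -0.1863] fitD 0.0542 encl 620 -186 57.4 0.0009
```

View pics/w3.png

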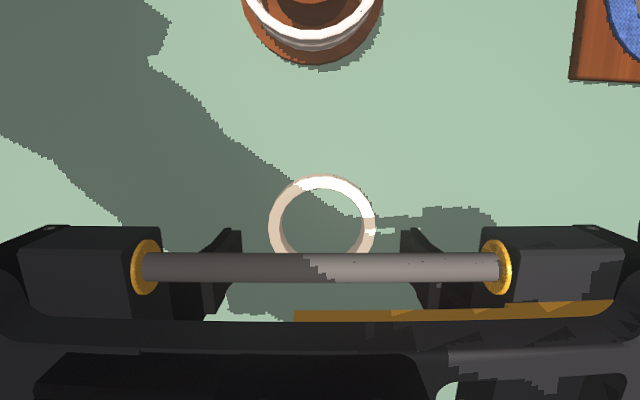

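The child is placed at (.615,-.183), which matches the pad. The small bangle at (322,222) is centred between the fingers.

```bash
python3 -m creep '[{"x":0,"y":0,"z":-0.02,"spin":0},{"x":0,"y":0,"z":-0.035,"spin":0},{"x":0,"y":0,"z":-0.0395,"spin":0},{"x":0,"y":0,"z":-0.0395,"spin":0},{"x":0,"y":0,"z":-0.0395,"spin":0}]' 0.087
python3 -m creep '[{"x":0,"y":0,"z":0,"spin":0},{"x":0,"y":0,"z":0,"spin":0},{"x":0,"y":0,"z":0,"spin":0},{"x":0,"y":0,"z":0,"spin":0},{"x":0,"y":0,"z":0,"spin":0}]' 0.05 20
```

```text
time: 8.93
ee_pos: [0.3888, -0.311, 0.0281]
eef_rot: [0.999, -0.054, 0.0, 0.0]
ft_force: [-0.0, -0.6, 0.1]
width: 0.0868
time: 9.55
ee_pos: [0.3887, -0.3108, 0.0277]
eef_rot: [0.999, -0.054, 0.0, -0.0]
ft_force: [-1.0, 0.7, 4.0]
width: 0.0685
```

```bash
python3 -m creep '[{"x":0,"y":0,"z":0.04,"spin":0},{"x":0,"y":0,"z":0.08,"spin":0},{"x":0.03,"y":0.028,"z":0.1,"spin":0},{"x":0.07,"y":0.067,"z":0.1,"spin":0},{"x":0.11,"y":0.105,"z":0.1,"spin":0},{"x":0.15,"y":0.143,"z":0.1,"spin":0},{"x":0.19,"y":0.18,"z":0.1,"spin":0},{"x":0.22,"y":0.21,"z":0.1,"spin":0},{"x":0.2366,"y":0.2266,"z":0.1,"spin":0},{"x":0.2366,"y":0.2266,"z":0.1,"spin":0},{"x":0.2366,"y":0.2266,"z":0.1,"spin":0},{"x":0.2366,"y":0.2266,"z":0.07,"spin":0}]'
python3 -m creep '[{"x":0,"y":0,"z":-0.02,"spin":0},{"x":0,"y":0,"z":-0.035,"spin":0},{"x":0,"y":0,"z":-0.045,"spin":0},{"x":0,"y":0,"z":-0.045,"spin":0},{"x":0,"y":0,"z":-0.045,"spin":0},{"x":0,"y":0,"z":-0.045,"spin":0}]'
```

```text
time: 11.05
ee_pos: [0.626, -0.0858, 0.0994]
eef_rot: [0.999, -0.055, 0.002, 0.0]
ft_force: [0.1, -0.6, -1.2]
width: 0.0687
time: 11.8
ee_pos: [0.6256, -0.0842, 0.0533]
eef_rot: [0.999, -0.054, 0.001, -0.0]
ft_force: [0.3, -0.2, -1.2]
width: 0.0684
```

```bash
python3 -m creep '[{"x":0,"y":0,"z":-0.007,"spin":0},{"x":0,"y":0,"z":-0.0105,"spin":0},{"x":0,"y":0,"z":-0.0105,"spin":0},{"x":0,"y":0,"z":-0.0105,"spin":0}]'
python3 -m creep '[{"x":0,"y":0,"z":0,"spin":0},{"x":0,"y":0,"z":0,"spin":0},{"x":0,"y":0,"z":0,"spin":0},{"x":0,"y":0,"z":0.03,"spin":0},{"x":0,"y":0,"z":0.07,"spin":0},{"x":0,"y":0,"z":0.085,"spin":0},{"x":0,"y":0,"z":0.085,"spin":0},{"x":0,"y":0,"z":0.085,"spin":0}]' 0.087
```

```text
time: 12.3
ee_pos: [0.625, -0.0841, 0.0418]
eef_rot: [0.999, -0.054, -0.0, 0.0]
ft_force: [-0.4, 0.2, -1.2]
width: 0.0685
time: 13.3
ee_pos: [0.6244, -0.0839, 0.1256]
eef_rot: [0.999, -0.054, -0.001, -0.0]
ft_force: [-0.0, 0.4, -1.2]
width: 0.0869
```

```bash
python3 -m creep '[{"x":-0.035,"y":0.032,"z":0,"spin":0},{"x":-0.07,"y":0.064,"z":0,"spin":0},{"x":-0.11,"y":0.1,"z":0,"spin":0},{"x":-0.141,"y":0.131,"z":0,"spin":0},{"x":-0.141,"y":0.131,"z":0,"spin":0},{"x":-0.141,"y":0.131,"z":-0.03,"spin":0},{"x":-0.141,"y":0.131,"z":-0.0575,"spin":0},{"x":-0.141,"y":0.131,"z":-0.0575,"spin":0},{"x":-0.141,"y":0.131,"z":-0.0575,"spin":0},{"x":-0.141,"y":0.131,"z":-0.0575,"spin":0}]' 0.04
python3 - <<'E'
from m import *
c=snap('top','top3.png');snap('wrist','w4.png');print(r.read_state()['ee_pos'])
for q in rings(c,.028):print(*q)
E
```

```text
time: 14.55
ee_pos: [0.4849, 0.0468, 0.0705]
eef_rot: [0.999, -0.054, 0.001, -0.0]
ft_force: [0.7, 0.8, -0.3]
width: 0.0401
[0.4846552  0.04692916 0.0703162 ]
[411. 153.] [ 0.6147 -0.1831] fitD 0.0527 encl 615 -183 55.5 0.0008
[376. 149.] [ 0.6249 -0.0834] fitD 0.0629 encl 625 -83 66.3 0.0012
```

View pics/w4.png

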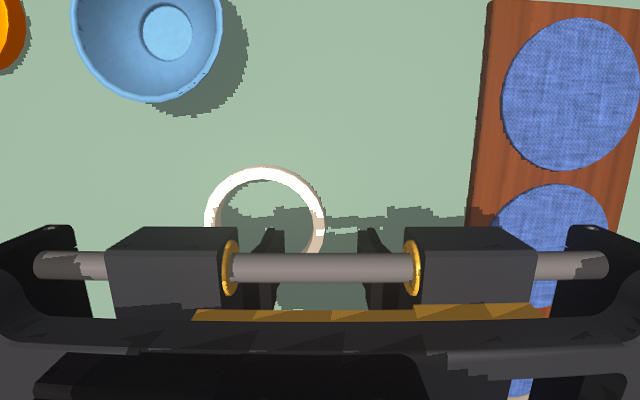

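Small is placed at (.625,-.083). The medium's far wall (~320,225) is mid-way between the jaws.

```bash
python3 -m creep '[{"x":-0.001,"y":0,"z":-0.02,"spin":0},{"x":-0.001,"y":0,"z":-0.036,"spin":0},{"x":-0.001,"y":0,"z":-0.042,"spin":0},{"x":-0.001,"y":0,"z":-0.042,"spin":0},{"x":-0.001,"y":0,"z":-0.042,"spin":0}]' 0.04
python3 -m creep '[{"x":0,"y":0,"z":0,"spin":0},{"x":0,"y":0,"z":0,"spin":0},{"x":0,"y":0,"z":0,"spin":0},{"x":0,"y":0,"z":0,"spin":0},{"x":0,"y":0,"z":0,"spin":0}]' 0.0 25
python3 -m creep '[{"x":0,"y":0,"z":0.03,"spin":0},{"x":0,"y":0,"z":0.07,"spin":0},{"x":0,"y":0,"z":0.07,"spin":0},{"x":0,"y":0,"z":0.07,"spin":0}]'
python3 - <<'E'
from m import *
c=snap('scene','s5.png');cv2.imwrite('pics/s5c.png',cv2.resize(c['pixels'][80:280,150:470],None,fx=2,fy=2))
E
```

```text
time: 15.28
ee_pos: [0.4835, 0.0469, 0.028]
eef_rot: [0.999, -0.054, 0.0, -0.0]
ft_force: [-0.5, -0.2, 0.4]
width: 0.0401
time: 15.9
ee_pos: [0.4832, 0.0469, 0.0276]
eef_rot: [0.999, -0.054, 0.0, -0.0]
ft_force: [-0.2, 0.4, 1.6]
width: 0.0087
time: 16.4
ee_pos: [0.4827, 0.047, 0.097]
eef_rot: [0.999, -0.054, -0.0, -0.0]
ft_force: [-0.1, -0.9, -1.1]
width: 0.0084
```

View pics/s5c.png

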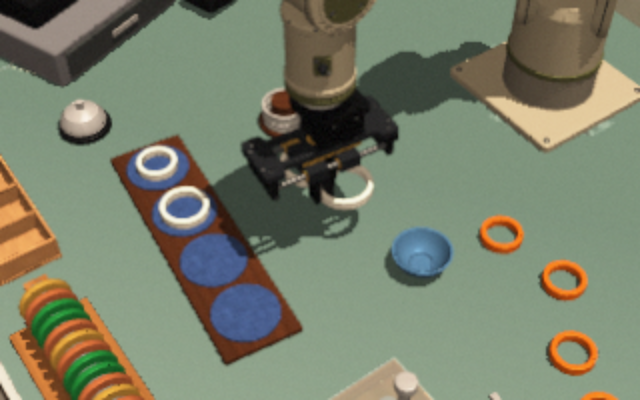

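The medium is held level at crop (347,185), and child and small are lying on their pads. Moving to pad_2.

```bash
python3 -m creep '[{"x":0.03,"y":-0.006,"z":0.01,"spin":0},{"x":0.07,"y":-0.013,"z":0.01,"spin":0},{"x":0.11,"y":-0.021,"z":0.01,"spin":0},{"x":0.15,"y":-0.029,"z":0.01,"spin":0},{"x":0.189,"y":-0.0364,"z":0.01,"spin":0},{"x":0.189,"y":-0.0364,"z":0,"spin":0},{"x":0.189,"y":-0.0364,"z":0,"spin":0},{"x":0.189,"y":-0.0364,"z":-0.02,"spin":0},{"x":0.189,"y":-0.0364,"z":-0.04,"spin":0},{"x":0.189,"y":-0.0364,"z":-0.045,"spin":0},{"x":0.189,"y":-0.0364,"z":-0.045,"spin":0},{"x":0.189,"y":-0.0364,"z":-0.045,"spin":0}]'
```

```text
time: 17.95
ee_pos: [0.6726, 0.0104, 0.0532]
eef_rot: [0.999, -0.054, 0.001, -0.0]
ft_force: [-0.4, -0.0, -1.1]
width: 0.0086
```

```bash
python3 -m creep '[{"x":-0.001,"y":0,"z":-0.006,"spin":0},{"x":-0.001,"y":0,"z":-0.0105,"spin":0},{"x":-0.001,"y":0,"z":-0.0105,"spin":0},{"x":-0.001,"y":0,"z":-0.0105,"spin":0}]'
python3 -m creep '[{"x":0,"y":0,"z":0,"spin":0},{"x":0,"y":0,"z":0,"spin":0},{"x":0,"y":0,"z":0,"spin":0},{"x":0,"y":0,"z":0.03,"spin":0},{"x":0,"y":0,"z":0.07,"spin":0},{"x":0,"y":0,"z":0.085,"spin":0},{"x":0,"y":0,"z":0.085,"spin":0},{"x":0,"y":0,"z":0.085,"spin":0}]' 0.04
```

```text
time: 18.45
ee_pos: [0.671, 0.0105, 0.0419]
eef_rot: [0.999, -0.054, -0.0, -0.0]
ft_force: [-0.8, -0.5, -0.5]
width: 0.008
time: 19.45
ee_pos: [0.6703, 0.0106, 0.1254]
eef_rot: [0.999, -0.054, -0.001, 0.0]
ft_force: [-0.3, 0.2, 0.2]
width: 0.0401
```

```bash
python3 -m creep '[{"x":-0.045,"y":-0.018,"z":0,"spin":0},{"x":-0.09,"y":-0.036,"z":0,"spin":0},{"x":-0.135,"y":-0.054,"z":0,"spin":0},{"x":-0.18,"y":-0.072,"z":0,"spin":0},{"x":-0.2075,"y":-0.082,"z":0,"spin":0},{"x":-0.2075,"y":-0.082,"z":0,"spin":0},{"x":-0.2075,"y":-0.082,"z":-0.03,"spin":0},{"x":-0.2075,"y":-0.082,"z":-0.0575,"spin":0},{"x":-0.2075,"y":-0.082,"z":-0.0575,"spin":0},{"x":-0.2075,"y":-0.082,"z":-0.0575,"spin":0},{"x":-0.2075,"y":-0.082,"z":-0.0575,"spin":0}]' 0.04
python3 - <<'E'
from m import *
c=snap('top','top4.png');snap('wrist','w5.png');print(r.read_state()['ee_pos'])
for q in rings(c,.028):print(*q)
E
```

```text
time: 20.82
ee_pos: [0.4645, -0.0715, 0.0705]
eef_rot: [0.999, -0.054, 0.001, -0.0]
ft_force: [0.9, -0.4, 0.6]
width: 0.0399
[ 0.4641978  -0.07144306  0.07029976]
[357. 222.] [ 0.4197 -0.0632] fitD 0.0791 encl 416 -41 69.4 0.0015
[367. 146.] [ 0.625  -0.0819] fitD 0.0592 encl 630 -68 55.7 0.0013
[341. 145.] [0.635  0.0157] fitD 0.0736 encl 635 15 76.2 0.0008
```

View pics/w5.png

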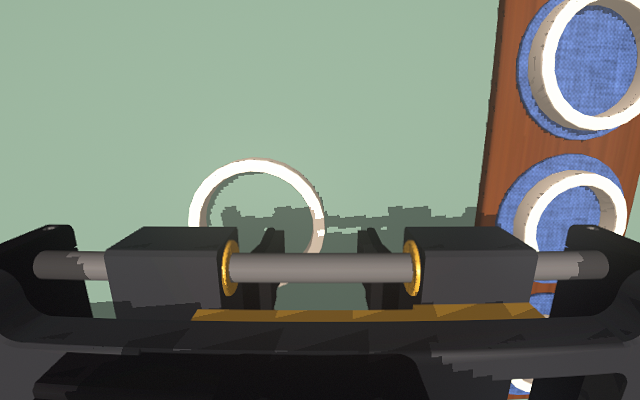

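The medium is placed at (.635,.0157), about 1 mm off the pad centre. The large's far wall (~318,222) is between the jaws.

```bash
python3 -m creep '[{"x":-0.001,"y":0,"z":-0.02,"spin":0},{"x":-0.001,"y":0,"z":-0.036,"spin":0},{"x":-0.001,"y":0,"z":-0.042,"spin":0},{"x":-0.001,"y":0,"z":-0.042,"spin":0},{"x":-0.001,"y":0,"z":-0.042,"spin":0}]' 0.04
python3 -m creep '[{"x":0,"y":0,"z":0,"spin":0},{"x":0,"y":0,"z":0,"spin":0},{"x":0,"y":0,"z":0,"spin":0},{"x":0,"y":0,"z":0,"spin":0},{"x":0,"y":0,"z":0,"spin":0}]' 0.0 25
python3 -m creep '[{"x":0,"y":0,"z":0.03,"spin":0},{"x":0,"y":0,"z":0.07,"spin":0},{"x":0,"y":0,"z":0.08,"spin":0},{"x":0,"y":0,"z":0.08,"spin":0},{"x":0,"y":0,"z":0.08,"spin":0}]'
```

```text
time: 21.55
ee_pos: [0.463, -0.0716, 0.028]
eef_rot: [0.999, -0.054, 0.0, -0.0]
ft_force: [0.8, 0.0, 0.5]
width: 0.0402
time: 22.18
ee_pos: [0.4627, -0.0715, 0.0276]
eef_rot: [0.999, -0.054, 0.0, -0.0]
ft_force: [0.0, 0.0, 0.8]
width: 0.0081
time: 22.8
ee_pos: [0.4619, -0.0714, 0.1065]
eef_rot: [0.999, -0.054, -0.001, 0.0]
ft_force: [-0.4, -0.1, -1.5]
width: 0.008
```

```bash
python3 -m creep '[{"x":0.03,"y":0.024,"z":0.01,"spin":0},{"x":0.075,"y":0.06,"z":0.01,"spin":0},{"x":0.12,"y":0.096,"z":0.01,"spin":0},{"x":0.165,"y":0.132,"z":0.01,"spin":0},{"x":0.2,"y":0.161,"z":0.01,"spin":0},{"x":0.225,"y":0.181,"z":0.01,"spin":0},{"x":0.225,"y":0.181,"z":0,"spin":0},{"x":0.225,"y":0.181,"z":-0.02,"spin":0},{"x":0.225,"y":0.181,"z":-0.04,"spin":0},{"x":0.225,"y":0.181,"z":-0.05,"spin":0},{"x":0.225,"y":0.181,"z":-0.05,"spin":0},{"x":0.225,"y":0.181,"z":-0.05,"spin":0}]'
```

```text
time: 24.3
ee_pos: [0.688, 0.1094, 0.0583]
eef_rot: [0.999, -0.054, 0.001, -0.0]
ft_force: [0.6, -0.5, 0.6]
width: 0.0078
```

```bash
python3 -m creep '[{"x":0,"y":0,"z":-0.01,"spin":0},{"x":0,"y":0,"z":-0.0155,"spin":0},{"x":0,"y":0,"z":-0.0155,"spin":0},{"x":0,"y":0,"z":-0.0155,"spin":0}]'
python3 -m creep '[{"x":0,"y":0,"z":0,"spin":0},{"x":0,"y":0,"z":0,"spin":0},{"x":0,"y":0,"z":0,"spin":0},{"x":0,"y":0,"z":0.03,"spin":0},{"x":0,"y":0,"z":0.07,"spin":0},{"x":0,"y":0,"z":0.11,"spin":0},{"x":-0.05,"y":0.03,"z":0.14,"spin":0},{"x":-0.1,"y":0.06,"z":0.14,"spin":0},{"x":-0.15,"y":0.1,"z":0.14,"spin":0},{"x":-0.19,"y":0.14,"z":0.14,"spin":0},{"x":-0.22,"y":0.18,"z":0.14,"spin":0},{"x":-0.22,"y":0.22,"z":0.14,"spin":0}]' 0.04
python3 -m creep '[{"x":0,"y":0.04,"z":0,"spin":0},{"x":0,"y":0.08,"z":0,"spin":0},{"x":0,"y":0.12,"z":0,"spin":0},{"x":0,"y":0.12,"z":0,"spin":0},{"x":0,"y":0.12,"z":0,"spin":0}]'
python3 - <<'E'
from m import *
for n in ['top','scene']:
    c=snap(n,n+'9.png');print(n)
    for q in rings(c,.028):print(*q)
    if n=='scene': cv2.imwrite('pics/s9c.png',cv2.resize(c['pixels'][80:280,150:470],None,fx=2,fy=2))
    print([q for q in zip(['p1','p2','p3','p4'],[np.median(c['z_map'][v-1:v+2,u-1:u+2]) for u,v in [(0+307,142)]])] if n=='top' else '')
E
```

```text
time: 24.8
ee_pos: [0.6875, 0.1095, 0.0419]
eef_rot: [0.999, -0.054, -0.0, -0.0]
ft_force: [-0.2, -0.4, -0.0]
width: 0.0079
time: 26.3
ee_pos: [0.4655, 0.3314, 0.1827]
eef_rot: [0.999, -0.053, -0.0, -0.001]
ft_force: [-0.7, 0.9, 1.1]
width: 0.0401
time: 26.92
ee_pos: [0.468, 0.4488, 0.182]
eef_rot: [0.999, -0.054, 0.0, 0.0]
ft_force: [-0.0, -0.8, 0.8]
width: 0.0403
top
[411. 154.] [ 0.615 -0.183] fitD 0.0543 encl 615 -183 56.8 0.0008
[376. 149.] [ 0.6248 -0.0837] fitD 0.0648 encl 625 -84 67.4 0.0008
[341. 145.] [0.6353 0.0156] fitD 0.0746 encl 636 15 77.3 0.0007
[307. 140.] [0.6468 0.1141] fitD 0.0843 encl 647 114 87.1 0.0008
[('p1', np.float32(1.0971608))]
scene
[272. 233.] [0.6463 0.1137] fitD 0.0878 encl 647 114 91.5 0.0009
[256. 206.] [0.6348 0.0154] fitD 0.0779 encl 634 16 81.4 0.0009
[242. 182.] [ 0.6241 -0.0843] fitD 0.0681 encl 624 -84 71.5 0.0009
[228. 160.] [ 0.6137 -0.1839] fitD 0.0584 encl 614 -184 61.8 0.001
```

View pics/top9.png

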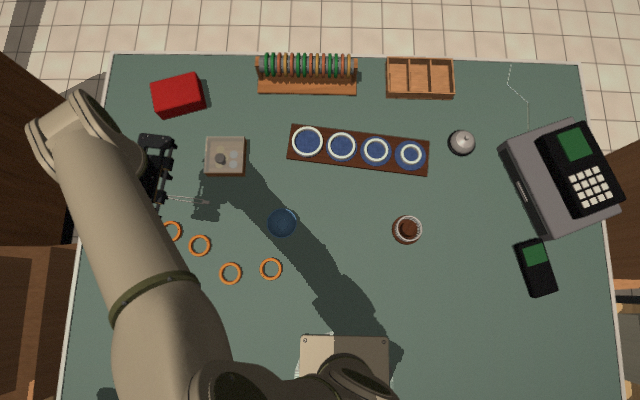

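View pics/s9c.png

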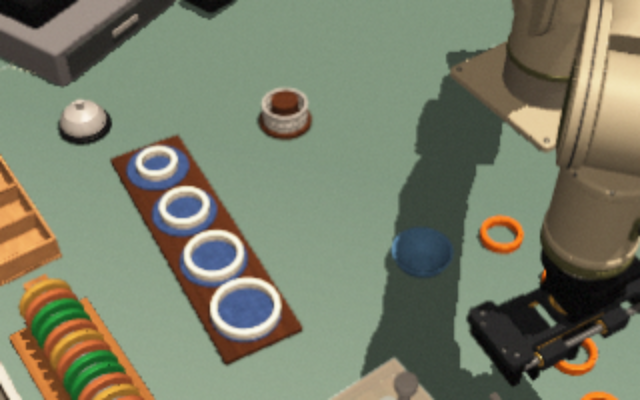

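All four bangles lie flat on their pads within about 1.5 mm of centre, from smallest by the bell to largest at the left end. The dish is still at (283,221), and the arm is clear of everything. Handing in.

```bash
python3 -c "from bench import r; print(r.close_job())"
```

```text
the job is handed in; nothing more can be done
None
```

The four white bangles are set out by size on the felt pads. The smallest is on pad_4 beside the bell, then small on pad_3, medium on pad_2, and the largest on pad_1 at the far end. I handed the job in at about 27 s of the 96 s allowed.

- **Centring:** in the last top and scene views, each bangle was within about 2 mm of its pad's centre. The two views agreed to within about 1.5 mm.
- **Flatness:** I judged this by eye in the final pictures, and by clean circle fits. I did not measure tilt separately.
- **Dish and orange rings:** the dish was still at its original spot in the top view, and I never went near the orange look-alikes to grip them.
- **Forces:** the readings I took stayed under 5 N, and the arm was clear of everything at the end.
- **Failed or disagreeing checks:** one early move command was refused for missing keys, so nothing moved, and I resent it. The top camera reads outside diameters about 3–6 mm small. The scene camera matched the given sizes to about 2 mm.

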